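# Sort two look-alike jeweller's tins by weight

### The arm

A 7-joint arm with a two-finger parallel gripper is mounted at the origin on the work surface. World frame = base frame: x ahead of the robot, y to its left, z up, the work surface at z = 0. Lengths are in m, angles in rad, forces in N, time in s.
With the tool pointing down it reaches from about 0.4 to 0.85 m from the base axis. Payload 4.5 kg.
Tool frame: the origin (TCP) lies between the finger pads; the fingertips stand 25 mm ahead of it and the grasp point (between the pads) lies 6 mm ahead of it; z points along the fingers, y is the line along which they close (so a half turn about z gives the same grasp; the last joint's range is limited). The gripper opens to 88 mm and grips with 3 to 60 N. Pads are 18 mm wide; open, the fingers measure 123 mm over their backs; the gripper's body (75 mm by 187 mm) begins 45 mm behind the grasp point.
Start: joints at [-1.265, 0.689, -0.195, 1.565, 0.157, 0.902, -0.215], TCP at [0.168, 0.602, 0.264] pointing down, gripper open.
Joint ranges: [-3.01, 3.01], [-0.46, 2.08], [-1.47, 1.51], [0.13, 2.56], [-1, 4.14], [0.04, 2.09], [-2.66, 2.66]. Speed limits (rad/s): [2.57, 2.57, 3.14, 3.14, 3.14, 3.14, 3.14].

### API

Orientations are given as [roll, pitch, yaw] about the fixed x, y, z axes, in that order (R = Rz(yaw) Ry(pitch) Rx(roll)).
In Python, from station import get_obs, get_image, get_calibration, job_done gives the robot as it stands.
- The arm moves only by the tool servo_tool, never from a script. Its arguments are lists of equal length, an entry for each row: "travel": the shift along the world's x, y, z in units of 40 mm (1.0 is 40 mm), a list of three; "roll": the turn about the world's z in units of 5 degrees (1.0 is 5 degrees). In form: {"travel": [[tx, ty, tz], ...], "roll": [roll, ...]}. A call has 1 to 12 rows; each row is the pose to reach, as a shift and turn from the pose commanded when the call began; what a row does not reach only later rows make up. A row lasts 1/12 s, in which the tool goes at most 41.7 mm and 7.16 degrees, less where a joint would pass 70% of its speed; a pose out of reach is approached as far as the arm can. A call with a gripper value outside its range is refused whole. "hand" is the finger opening in mm, from 0 to 88.1, set as the call begins (left out, the last holds). The fingers move at their own pace and stop on an object; "grip_force" is the grip in N (left out, the last holds). Time passes only in rows, so rows that repeat a pose let the fingers close. It gives the time, the measured TCP pose, the force, the opening and the grip force at its end, in the units of the state.
- get_obs(): the state, without advancing time (a new reading comes with each control period).
- get_image(name): name is "scene" or "top"; returns the picture (480x640x3 uint8, red, green, blue); there is no depth.
- get_calibration(name): a dict with "mtx" (3x3 intrinsics, pixels), "eye" and "rotation" of the camera in the world. Camera axes: x right, y up, looking along -z (the intrinsics and any distortion apply to the point x, -y, -z); pixel columns grow to the right and rows downward; lengths in m; the calibration is good to about 2 mm. A picture is of the moment at which its call begins. get_calibration takes no time and is no camera call.
- job_done(): hands the job in; it is judged then, once.
The state is a dict: "time": time; "joints": joint angles; "dq": joint speeds; "effort": joint torques, N m; "tcp_pos": TCP position; "ee_rot": TCP orientation; "force": force on the tool from outside, world axes, zero at the start; "ft_torque": the same for the moment, N m; "opening": finger opening in m; "grasp_force": force on a finger pad.
Only numpy, scipy, OpenCV 4.12 (cv2) and the standard library are available. Lean on these libraries where they do the work, as an engineer would, in place of code of your own. Each camera call takes 0.05 s, during which the arm holds its last target. There are 200 camera calls.

### The job

The two tins with purple lids look the same, but one holds a brass block and the other a light acrylic one. Lift a purple tin clear of the table to feel its weight, then put the heavy one in the tray with the yellow floor and the light one in the tray with the pink floor, each standing upright and flat on the tray's floor; set them down without dropping them or tipping them over.

Things in the scene. Friction and masses are not known exactly. Their poses are not given: they have to be found in the camera images.
- tin_1: sealed square aluminium tin, purple lid, 48 x 48 x 60 mm tall, flat sides flush with the lid. One of two alike (black or teal lids: not part of the job). Origin: centre of underside; z up, x and y square to the sides. One of the two hides a brass block (400 to 540 g in all), the other an acrylic one (125 to 155 g); which is which varies, whatever the name. Starts upright on the table
- tin_2: sealed square aluminium tin, purple lid, 48 x 48 x 60 mm tall, flat sides flush with the lid. One of two alike (black or teal lids: not part of the job). Origin: centre of underside; z up, x and y square to the sides. One of the two hides a brass block (400 to 540 g in all), the other an acrylic one (125 to 155 g); which is which varies, whatever the name. Starts upright on the table
- tray_yellow: shallow square sorting tray fixed to the table, grey rims and a plain yellow floor: 122 mm square outside, 110 mm inside, rim 18 mm above the table, floor 4 mm above the table. Origin at its centre, at table level; z up, x and y along its sides. It may stand to the left or the right. For the heavy purple tin
- tray_pink: shallow square sorting tray fixed to the table, grey rims and a plain pink floor: 122 mm square outside, 110 mm inside, rim 18 mm above the table, floor 4 mm above the table. Origin at its centre, at table level; z up, x and y along its sides. It may stand to the left or the right. For the light purple tin
There are look-alikes about, which are no part of the job. Leave any red look-alike of the tin_1 alone. Leave any brown or red look-alike of the tin_2 alone.

How it is judged:
On the way:
1. one of the purple tins is lifted clear of the table (((height (world z) of tin_1 above 0.01 m and contact force between tin_1 and the fingers above 0.5 N) or (height (world z) of tin_2 above 0.01 m and contact force between tin_2 and the fingers above 0.5 N))), for 0.2 s.
At the end, for the whole second after the job is handed in: Each purple tin stands upright (within 10 degrees), at rest, down on the floor of a tray (underside within 6 mm of it, centre within 36 mm of the tray's centre along each side): the one weighing over 275 g in the yellow-floored tray, the one under 275 g in the pink-floored tray (((x of tin_1 in the frame of tray_yellow between -0.036 and 0.036 m and y of tin_1 in the frame of tray_yellow between -0.036 and 0.036 m and z of tin_1 in the frame of tray_yellow below 0.01 m and contact force between tin_1 and tray_yellow above 2.7 N) or (x of tin_1 in the frame of tray_pink between -0.036 and 0.036 m and y of tin_1 in the frame of tray_pink between -0.036 and 0.036 m and z of tin_1 in the frame of tray_pink below 0.01 m and contact force between tin_1 and tray_pink between 0.3 and 2.7 N)) and angle between each of tin_1, tin_2's own z axis and vertical below 0.17 rad and linear speed of each of tin_1, tin_2 below 0.02 m/s and ((x of tin_2 in the frame of tray_yellow between -0.036 and 0.036 m and y of tin_2 in the frame of tray_yellow between -0.036 and 0.036 m and z of tin_2 in the frame of tray_yellow below 0.01 m and contact force between tin_2 and tray_yellow above 2.7 N) or (x of tin_2 in the frame of tray_pink between -0.036 and 0.036 m and y of tin_2 in the frame of tray_pink between -0.036 and 0.036 m and z of tin_2 in the frame of tray_pink below 0.01 m and contact force between tin_2 and tray_pink between 0.3 and 2.7 N))); the robot touches nothing.
It fails at once if a purple tin is tipped by more than 45 degrees (angle between any of tin_1, tin_2's own z axis and vertical above 0.785 rad).
It fails at once if a purple tin is dropped: falls freely at over 0.7 m/s (some 25 mm) ((linear speed of tin_1 above 0.7 m/s and contact force between tin_1 and the fingers below 0.05 N) or (linear speed of tin_2 above 0.7 m/s and contact force between tin_2 and the fingers below 0.05 N)).
It also fails if it takes over 56 s, if anything falls off the work surface, if the arm or the gripper's body presses on something with over 40 N, if the wrist force passes 120 N, or if a joint passes its speed limit or range.

## Working session

There is one attempt and no reset: what is moved stays moved. The work goes in short steps, Python scripts to look and compute and a tool call to move; the robot and the scene stay as the last step left them, time stands still between calls to the robot, and variables do not carry over. Pictures are saved under pics/ and viewed, at most 10 in all, crops included, and the job is handed in when it is done.

Besides the shell and the picture viewer there is one more tool, called after "Emit:" as name(argument=value, ...), one argument or row to a line, values as JSON. servo_tool: Moves the arm, as the interface text tells. Its arguments: {"type":"object","properties":{"travel":{"type":"array"},"roll":{"type":"array"},"hand":{"type":"number"},"grip_force":{"type":"number"}},"required":["travel","roll"]}

```bash
mkdir -p pics; python3 - <<'E'
from station import *
import cv2
for n in("scene","top"):
    cv2.imwrite(f"pics/{n}0.png",cv2.cvtColor(get_image(n),cv2.COLOR_RGB2BGR)); print(n,get_calibration(n))
o=get_obs();print(o)
E
```

```text
scene {'mtx': array([[514.73170196,   0.        , 312.85362078],
       [  0.        , 514.73170196, 236.10463501],
       [  0.        ,   0.        ,   1.        ]]), 'eye': array([1.06631293, 0.36519123, 0.79243659]), 'rotation': array([0.69759629, 0.01876117, 2.14170089])}
top {'mtx': array([[516.88812602,   0.        , 323.84226684],
       [  0.        , 516.88812602, 226.68879196],
       [  0.        ,   0.        ,   1.        ]]), 'eye': array([0.48560339, 0.0176865 , 1.04179663]), 'rotation': array([ 0.04868341, -0.0373086 , -1.55206261])}
{'time': 0.1, 'joints': array([-1.26518509,  0.6899334 , -0.19448559,  1.5662288 ,  0.15732072,
        0.90253232, -0.21506813]), 'dq': array([ 6.27038662e-06, -1.84271153e-03, -5.43794687e-04, -3.01973288e-03,
       -4.41435835e-04, -7.84196087e-04, -5.46847334e-06]), 'effort': array([-2.82884255e-03, -5.28502893e+01, -1.27136350e+00, -1.53837490e+01,
       -5.25905890e-02,  1.99429705e-03,  4.08607445e-05]), 'tcp_pos': array([0.16771801, 0.60152216, 0.26297156]), 'ee_rot': array([-3.13988935e+00,  1.63289762e-04,  2.86987460e+00]), 'force': array([-0.48167343,  0.26875003,  0.02212265]), 'ft_torque': array([-0.03270052,  0.04156249, -0.02332832]), 'grasp_force': 0.0, 'opening': 0.08788806191600128}
```

View pics/top0.png

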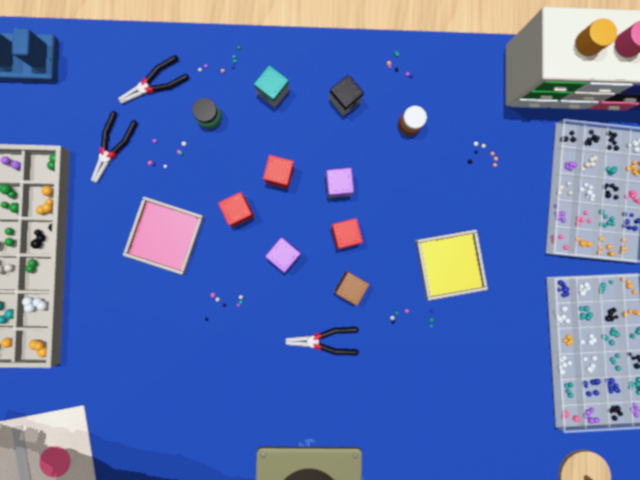

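View pics/scene0.png

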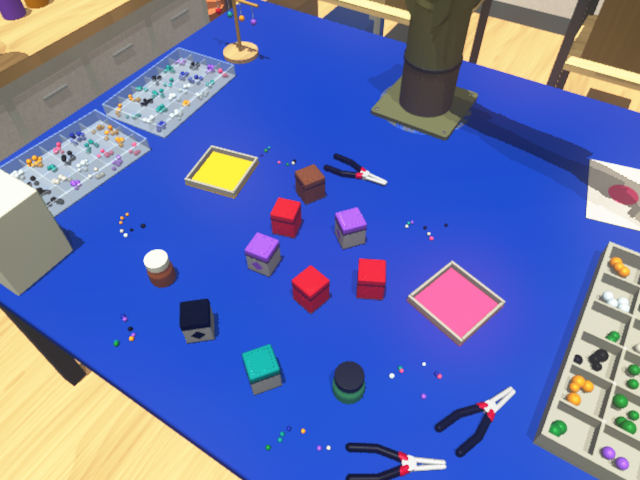

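The top view shows purple lids at (340,182) and (283,255), and trays in pink at (163,235) and yellow at (452,265). 

Possible confusions are the red boxes at (278,171), (236,210) and (347,233), the brown box at (352,288), and the teal (271,83) and black (346,92) tins. I choose the two purple-lidded ones.

```bash
cat > h.py <<'E'
from station import *
import cv2, numpy as np
from scipy.spatial.transform import Rotation as R
def cast(n,uv,z):
    c=get_calibration(n);K=c["mtx"];M=R.from_euler("xyz",c["rotation"]).as_matrix()
    uv=np.atleast_2d(uv).astype(float)
    d=np.c_[(uv[:,0]-K[0,2])/K[0,0],-(uv[:,1]-K[1,2])/K[1,1],-np.ones(len(uv))]@M.T
    return (c["eye"]+d*((z-c["eye"][2])/d[:,2])[:,None])[:,:2]
HUE=dict(purple=(132,150,60,130),pink=(160,174,90,100),yellow=(25,34,120,120),red=(176,184,150,80),brown=(6,15,80,50))
def find(n,img,k,z,amin=150,hi=None):
    h=cv2.cvtColor(img,cv2.COLOR_RGB2HSV).astype(int)
    a,b,s,v=HUE[k];H=h[...,0];m=((H>=a)&(H<=b)|(H+180<=b))&(h[...,1]>s)&(h[...,2]>v)
    m=cv2.morphologyEx(m.astype(np.uint8),cv2.MORPH_OPEN,np.ones((3,3)))
    out=[]
    for c in cv2.findContours(m,0,2)[0]:
        if cv2.contourArea(c)<amin: continue
        p=cast(n,c[:,0],z)
        r=cv2.minAreaRect((p*1000).astype(np.float32))
        u=c[:,0].mean(0)
        out.append((u.round(),np.round(r[0],1),np.round(r[1],1),round(r[2],1)))
    return out
E
python3 - <<'E'
from h import *
for n in("top","scene"):
    im=get_image(n)
    for k,z in(("purple",.06),("pink",.004),("yellow",.004),("red",.05),("brown",.05)):
        for r in find(n,im,k,z): print(n,k,*r)
    if n=="top": cv2.imwrite("pics/crop.png",cv2.resize(cv2.cvtColor(im,cv2.COLOR_RGB2BGR)[140:310,210:390],None,fx=3,fy=3))
E
```

```text
top purple [283. 255.] [479.5  59.2] [48.7 48.5] 51.3
top purple [341. 180.] [622.3 -46.4] [50.1 48. ] 1.3
top pink [ 55. 462.] [ 72.3 491.8] [55.3 55. ] 2.4
top pink [141. 234.] [519.7 346.8] [114.3  46.1] 7.2
top pink [616. 105.] [ 802.6 -621.1] [16.9 98.3] 1.7
top pink [626.  42.] [ 944.1 -649.1] [49.3 74.1] 89.3
top yellow [451. 264.] [ 466.  -280.2] [108.4 106.8] 10.9
top brown [352. 288.] [417.8 -73.3] [48.7 46. ] 61.3
scene purple [263. 247.] [627.6 -44.4] [53.  51.1] 7.1
scene purple [350. 220.] [485.6  61.2] [54.7 48.7] 49.8
scene purple [ 8. 12.] [  292.6 -1247.2] [145.4  35.1] 62.3
scene pink [309. 300.] [647.3  73. ] [47.1 64.4] 32.0
scene pink [373. 289.] [570.3 154.5] [37.9 49.3] 26.8
scene pink [457. 298.] [509.3 294.9] [108.2 104.2] 73.0
scene pink [287. 224.] [524.3 -66.7] [56.4 60.1] 34.6
scene pink [621. 194.] [ 75.2 488.7] [53.3 56.2] 31.7
scene yellow [222. 171.] [ 462.4 -283.6] [ 98.7 101.8] 10.9
scene red [310. 280.] [638.3  67.8] [45.9 46.4] 77.3
scene red [369. 267.] [561.5 148.2] [47.  44.7] 27.6
scene red [284. 208.] [518.6 -67.7] [47.7 45.6] 15.2
scene brown [309. 174.] [412.1 -80.6] [44.9 44.8] 60.8
scene brown [608.  98.] [-185.   384.3] [38.4 92.7] 0.5
scene brown [296.   6.] [-175.5 -519.9] [ 87.4 147.1] 30.4
scene brown [215.   9.] [ -46.4 -715.7] [122.9  54.8] 40.3
```

View pics/crop.png

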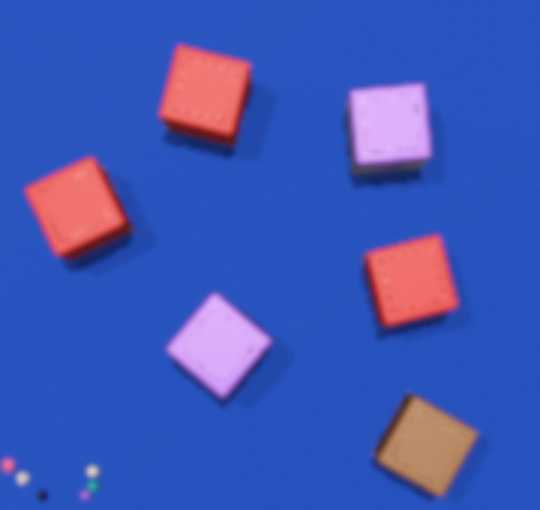

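The crop shows two purple-lidded tins with metallic sides. They stand apart from the red and brown boxes, with room for the fingers. The lids measure 48 mm, and the two views agree within about 6 mm. Tin A is at (480,60) at 51°, tin B at (622,-46) at 1°. The yellow tray is at (466,-280) and the pink tray at about (512,298).

I'll go to tin A first.

Emit:
servo_tool(
  travel=[
    [0.4,-0.7,0],
    [0.9,-1.5,0],
    [1.4,-2.4,0],
    [1.9,-3.3,0],
    [2.4,-4.2,0],
    [2.9,-5.1,0],
    [3.4,-6.0,0],
    [3.9,-6.8,0],
    [4.3,-7.5,0],
    [4.6,-8.0,0],
    [4.8,-8.3,0],
    [4.8,-8.3,0],
  ],
  roll=[0,-0.5,-1,-1.5,-2,-2.5,-3,-3.5,-4,-4.3,-4.6,-4.6],
  hand=88,
)

```text
time: 1.2
tcp_pos: [0.3615, 0.2667, 0.2637]
ee_rot: [-3.14, 0.002, 2.461]
force: [0.6, 0.4, 0.1]
opening: 0.0878
grasp_force: 0.0
```

Emit:
servo_tool(
  travel=[
    [0.3,-0.5,0],
    [0.7,-1.2,-0.2],
    [1.1,-2.0,-0.5],
    [1.5,-2.8,-1.0],
    [2.0,-3.7,-1.5],
    [2.4,-4.4,-2.0],
    [2.7,-4.9,-2.5],
    [2.9,-5.1,-3.0],
    [3.0,-5.25,-3.2],
    [3.0,-5.25,-3.2],
    [3.0,-5.25,-3.2],
    [3.0,-5.25,-3.2],
  ],
  roll=[0,0,0,0,0,0,0,0,0,0,0,0],
)

```text
time: 2.2
tcp_pos: [0.4796, 0.0621, 0.1366]
ee_rot: [3.14, -0.0, 2.471]
force: [-0.1, 0.2, 0.5]
opening: 0.0881
grasp_force: 0.0
```

Emit:
servo_tool(
  travel=[
    [0.0,0,-0.3],
    [0.0,0,-0.7],
    [0.0,-0.03,-1.1],
    [0.0,-0.03,-1.5],
    [0.0,-0.03,-1.9],
    [0.0,-0.03,-2.2],
    [0,-0.03,-2.35],
    [0,-0.03,-2.35],
    [0,-0.03,-2.35],
  ],
  roll=[0,0,0,0,0,0,0,0,0],
)

```text
time: 2.95
tcp_pos: [0.4799, 0.0598, 0.0425]
ee_rot: [3.141, 0.0, 2.47]
force: [-0.6, -0.6, 0.6]
opening: 0.0881
grasp_force: 0.0
```

Emit:
servo_tool(
  travel=[
    [0,0,0],
    [0,0,0],
    [0,0,0],
    [0,0,0],
    [0,0,0],
    [0,0,0],
    [0,0,0],
    [0,0,0],
  ],
  roll=[0,0,0,0,0,0,0,0],
  hand=40,
  grip_force=30,
)

```text
time: 3.62
tcp_pos: [0.4798, 0.0588, 0.0418]
ee_rot: [3.142, 0.0, 2.468]
force: [-0.3, -0.1, 1.4]
opening: 0.0477
grasp_force: 30.0
```

Gripped at a width of 48 mm; lifting now.

Emit:
servo_tool(
  travel=[
    [0,0,0.1],
    [0,0,0.3],
    [0,0,0.6],
    [0,0,0.9],
    [0,0,1.2],
    [0,0,1.5],
    [0,0,1.8],
    [0,0,2.0],
    [0,0,2.0],
    [0,0,2.0],
    [0,0,2.0],
    [0,0,2.0],
  ],
  roll=[0,0,0,0,0,0,0,0,0,0,0,0],
)

```text
time: 4.62
tcp_pos: [0.4793, 0.0588, 0.1211]
ee_rot: [-3.14, -0.001, 2.469]
force: [0.1, 1.4, -5.0]
opening: 0.0474
grasp_force: 30.0
```

```bash
python3 - <<'E'
from h import *
for i in range(5):
    get_image("top");o=get_obs();print(o["force"],o["grasp_force"],o["tcp_pos"])
E
```

```text
[ 0.32192015 -0.49154588 -4.01787679] 29.98317106626928 [0.47932956 0.05884233 0.12111754]
[ 0.61013339 -0.31621693 -5.45004961] 29.98309849295765 [0.47935946 0.0588863  0.12113554]
[ 0.76073651 -0.02882901 -4.23252782] 29.98314069584012 [0.47942546 0.05884011 0.12121308]
[ 0.30180271 -0.6519243  -3.82113708] 29.98306917026639 [0.47949144 0.05886899 0.1213011 ]
[ 0.63993306  0.11006127 -6.28409336] 29.983228761702776 [0.47958071 0.05887637 0.12140462]
```

The pull is about 4.8 N, so tin A is the heavy one and goes to the yellow tray.

Emit:
servo_tool(
  travel=[
    [0,0,0.3],
    [0,-0.2,0.6],
    [0,-0.5,0.9],
    [0,-0.9,1],
    [0,-1.4,1],
    [0,-1.9,1],
    [0,-2.4,1],
    [0,-2.9,1],
    [-0.1,-3.4,1],
    [-0.2,-3.9,1],
    [-0.2,-4.3,1],
    [-0.2,-4.5,1],
  ],
  roll=[0,0,0,-0.5,-1,-1.5,-2,-2.5,-3,-3.5,-4,-4],
)

```text
time: 5.87
tcp_pos: [0.471, -0.1238, 0.1616]
ee_rot: [-3.14, 0.001, 2.115]
force: [-0.0, -0.4, -5.3]
opening: 0.0477
grasp_force: 30.0
```

Emit:
servo_tool(
  travel=[
    [0,-0.3,0],
    [0,-0.7,0],
    [0,-1.2,0],
    [0,-1.7,0],
    [0,-2.2,0],
    [0,-2.7,0],
    [-0.1,-3.1,0],
    [-0.15,-3.5,0],
    [-0.15,-3.8,0],
    [-0.15,-3.95,0],
    [-0.15,-3.98,0],
    [-0.15,-3.98,0],
  ],
  roll=[0,-0.5,-1,-1.5,-2,-2.5,-3,-3.5,-4,-4,-4,-4],
)

```text
time: 6.87
tcp_pos: [0.4661, -0.2797, 0.1616]
ee_rot: [3.141, -0.001, 1.772]
force: [0.5, 0.5, -5.1]
opening: 0.0476
grasp_force: 30.0
```

```bash
python3 - <<'E'
from h import *
im=get_image("top");o=get_obs();print(o["tcp_pos"],o["ee_rot"],o["opening"],o["force"])
HUE["pink"]=(155,178,60,180)
for k,z in(("purple",.06),("yellow",.004),("pink",.004)):
    for r in find("top",im,k,z): print(k,*r)
cv2.imwrite("pics/s1.png",cv2.cvtColor(get_image("scene"),cv2.COLOR_RGB2BGR))
E
```

```text
[ 0.46610733 -0.27902216  0.16159454] [ 3.14132889e+00 -1.25699516e-03  1.77249381e+00] 0.04789922077968462 [-0.57145943  0.31301593 -4.04728854]
purple [341. 180.] [622.3 -46.4] [50.1 48. ] 1.3
yellow [429. 264.] [ 470.8 -234. ] [78.5 17.9] 10.9
pink [ 55. 461.] [ 73.2 491.8] [57.1 55. ] 2.4
pink [163. 236.] [513.3 299.1] [107.5 110. ] 72.7
```

View pics/s1.png

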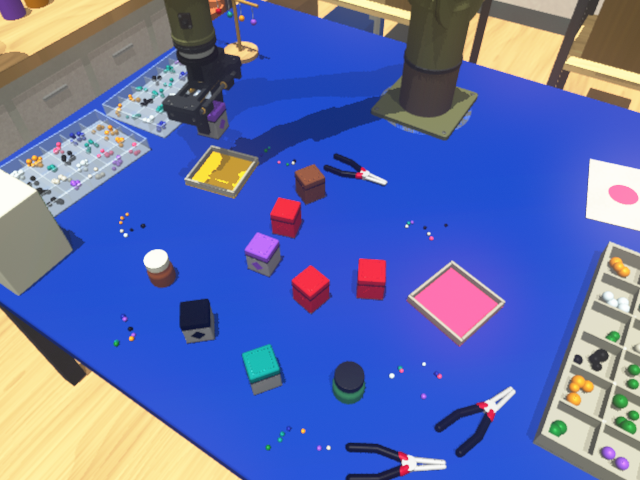

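The tin hangs upright at (213,118), above the yellow tray at (222,171). The pink tray is at (513,299). Lowering.

Emit:
servo_tool(
  travel=[
    [0,0,-0.2],
    [0,0,-0.5],
    [0,0,-0.9],
    [0,0,-1.3],
    [0,0,-1.7],
    [0,0,-2.0],
    [0,0,-2.3],
    [0,0,-2.5],
    [0,0,-2.65],
    [0,0,-2.75],
    [0,0,-2.75],
    [0,0,-2.75],
  ],
  roll=[0,0,0,0,0,0,0,0,0,0,0,0],
)

```text
time: 7.97
tcp_pos: [0.466, -0.2804, 0.052]
ee_rot: [3.141, 0.0, 1.77]
force: [-0.2, -0.9, -4.6]
opening: 0.0476
grasp_force: 30.0
```

Emit:
servo_tool(
  travel=[
    [0,0,-0.03],
    [0,0,-0.06],
    [0,0,-0.09],
    [0,0,-0.12],
    [0,0,-0.14],
    [0,0,-0.14],
    [0,0,-0.14],
    [0,0,-0.14],
  ],
  roll=[0,0,0,0,0,0,0,0],
)

```text
time: 8.63
tcp_pos: [0.4658, -0.2803, 0.0461]
ee_rot: [3.141, 0.0, 1.77]
force: [-0.1, -0.2, -5.0]
opening: 0.0479
grasp_force: 30.0
```

Not touching yet, so I'll go down a little more.

Emit:
servo_tool(
  travel=[
    [0,0,-0.01],
    [0,0,-0.02],
    [0,0,-0.03],
    [0,0,-0.04],
    [0,0,-0.04],
    [0,0,-0.04],
  ],
  roll=[0,0,0,0,0,0],
)

```text
time: 9.13
tcp_pos: [0.4658, -0.2804, 0.0459]
ee_rot: [3.141, 0.001, 1.77]
force: [-1.6, 1.2, 8.6]
opening: 0.0477
grasp_force: 30.0
```

Contact is made at the expected height. I'll open partly and rise.

Emit:
servo_tool(
  travel=[
    [0,0,0],
    [0,0,0],
    [0,0,0],
    [0,0,0],
    [0,0,0],
    [0,0,0],
  ],
  roll=[0,0,0,0,0,0],
  hand=64,
)

```text
time: 9.63
tcp_pos: [0.4658, -0.2803, 0.0445]
ee_rot: [3.142, -0.0, 1.77]
force: [1.0, -0.8, 0.5]
opening: 0.0639
grasp_force: 0.0
```

Emit:
servo_tool(
  travel=[
    [0,0,0.2],
    [0,0,0.5],
    [0,0,1],
    [0,0,1.6],
    [0,0,2.2],
    [0,0,2.7],
    [0,0,3],
    [0,0,3],
    [0,0,3],
  ],
  roll=[0,0,0,0,0,0,0,0,0],
)

```text
time: 10.38
tcp_pos: [0.466, -0.2806, 0.1657]
ee_rot: [3.14, 0.001, 1.77]
force: [0.7, 0.3, -0.6]
opening: 0.0638
grasp_force: 0.0
```

Emit:
servo_tool(
  travel=[
    [0.2,0.3,0],
    [0.5,0.7,0],
    [0.8,1.2,0],
    [1.2,1.8,0],
    [1.6,2.4,0],
    [2.0,3.0,0],
    [2.4,3.6,0],
    [2.8,4.2,0],
    [3.2,4.8,0],
    [3.6,5.4,0],
    [3.92,5.87,0],
    [3.92,5.87,0],
  ],
  roll=[0,0,-0.2,-0.4,-0.6,-0.8,-1,-1.3,-1.6,-1.8,-2,-2],
  hand=76,
)

```text
time: 11.38
tcp_pos: [0.6247, -0.0382, 0.1632]
ee_rot: [3.14, -0.005, 1.603]
force: [0.4, 1.0, -1.3]
opening: 0.0764
grasp_force: 0.0
```

```bash
python3 - <<'E'
from h import *
im=get_image("top");o=get_obs();print(o["tcp_pos"],o["ee_rot"],o["opening"],o["force"])
for r in find("top",im,"purple",.064): print(*r)
im=get_image("scene")
for r in find("scene",im,"purple",.06): print(*r)
cv2.imwrite("pics/s2.png",cv2.cvtColor(im,cv2.COLOR_RGB2BGR))
E
```

```text
[ 0.62307991 -0.04162709  0.1631772 ] [-3.14073309e+00 -2.03752600e-03  1.60110309e+00] 0.07597185027687513 [-1.09894305 -0.56111099 -0.63677967]
[460. 267.] [ 465.8 -277.8] [49.  48.1] 11.8
[261. 246.] [627.6 -45.9] [51.4 47.8] 8.1
[216. 155.] [ 469.5 -280.8] [55.6 49.9] 12.5
[ 8. 11.] [  292.7 -1247.2] [145.5  34.8] 62.7
```

View pics/s2.png

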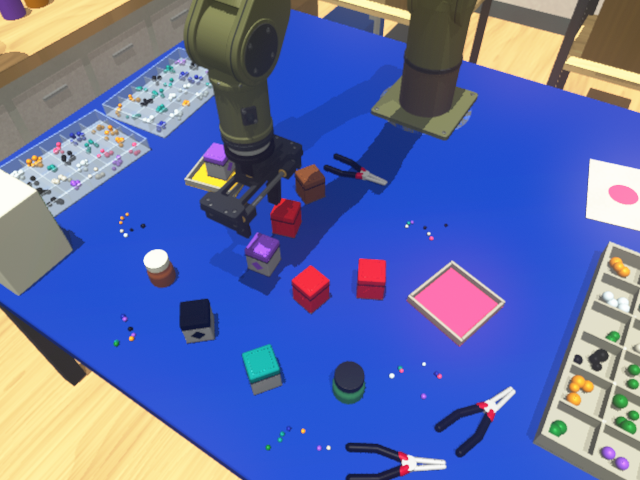

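The heavy tin stands upright in the yellow tray at (216,155), measured at (466,-279). The gripper hangs above tin B at (262,252). Descending on it.

Emit:
servo_tool(
  travel=[
    [0,0,0],
    [0,0,-0.3],
    [0,0,-0.7],
    [0,0,-1.1],
    [0,0,-1.6],
    [0,0,-2.1],
    [0,0,-2.5],
    [0,0,-2.8],
    [0,0,-3.0],
    [0,0,-3.05],
    [0,0,-3.05],
    [0,0,-3.05],
  ],
  roll=[0,0,0,0,0,0,0,0,0,0,0,0],
)

```text
time: 12.48
tcp_pos: [0.623, -0.0458, 0.0431]
ee_rot: [3.14, 0.0, 1.595]
force: [-0.3, 0.4, 0.7]
opening: 0.0761
grasp_force: 0.0
```

Emit:
servo_tool(
  travel=[
    [0,0,0],
    [0,0,0],
    [0,0,0],
    [0,0,0],
    [0,0,0],
    [0,0,0],
    [0,0,0],
    [0,0,0],
  ],
  roll=[0,0,0,0,0,0,0,0],
  hand=40,
  grip_force=30,
)

```text
time: 13.15
tcp_pos: [0.6227, -0.0455, 0.043]
ee_rot: [3.141, -0.0, 1.596]
force: [-0.0, 1.1, 4.9]
opening: 0.0484
grasp_force: 29.1
```

Emit:
servo_tool(
  travel=[
    [0,0,0.1],
    [0,0,0.3],
    [0,0,0.6],
    [0,0,1.0],
    [0,0,1.5],
    [0,0,2.0],
    [0,0,2.5],
    [0,0,2.8],
    [0,0,3.0],
    [0,0,3.0],
    [0,0,3.0],
    [0,0,3.0],
  ],
  roll=[0,0,0,0,0,0,0,0,0,0,0,0],
)

```text
time: 14.15
tcp_pos: [0.6218, -0.0454, 0.1615]
ee_rot: [-3.14, -0.0, 1.596]
force: [-0.2, -0.6, -1.0]
opening: 0.0487
grasp_force: 29.2
```

It pulls about 1 N, so it's the light one and goes to the pink tray.

Emit:
servo_tool(
  travel=[
    [0,0.2,0],
    [-0.1,0.5,0],
    [-0.2,0.9,0],
    [-0.4,1.4,0],
    [-0.5,1.9,0],
    [-0.7,2.4,0],
    [-0.9,2.9,0],
    [-1.1,3.4,0],
    [-1.2,3.9,0],
    [-1.3,4.3,0],
    [-1.4,4.5,0],
    [-1.4,4.6,0],
  ],
  roll=[0,0,-0.3,-0.6,-0.9,-1.2,-1.5,-1.8,-2,-2,-2,-2],
)

```text
time: 15.15
tcp_pos: [0.5647, 0.1414, 0.162]
ee_rot: [-3.139, -0.001, 1.425]
force: [0.5, 0.4, -1.6]
opening: 0.0484
grasp_force: 29.2
```

Emit:
servo_tool(
  travel=[
    [-0.1,0.3,0],
    [-0.2,0.7,0],
    [-0.35,1.2,0],
    [-0.5,1.7,0],
    [-0.7,2.2,0],
    [-0.9,2.7,0],
    [-1.1,3.2,0],
    [-1.2,3.6,0],
    [-1.3,3.9,0],
    [-1.33,4.0,0],
    [-1.33,4.0,0],
    [-1.33,4.0,0],
  ],
  roll=[0,-0.3,-0.6,-0.9,-1.2,-1.5,-1.7,-1.7,-1.7,-1.7,-1.7,-1.7],
)

```text
time: 16.15
tcp_pos: [0.5139, 0.2972, 0.1625]
ee_rot: [3.141, 0.001, 1.272]
force: [1.0, 0.1, -0.4]
opening: 0.0486
grasp_force: 29.2
```

Emit:
servo_tool(
  travel=[
    [0,0,-0.2],
    [0,0,-0.5],
    [0,0,-0.9],
    [0,0,-1.3],
    [0,0,-1.7],
    [0,0,-2.0],
    [0,0,-2.3],
    [0,0,-2.5],
    [0,0,-2.65],
    [0,0,-2.75],
    [0,0,-2.75],
    [0,0,-2.75],
  ],
  roll=[0,0,0,0,0,0,0,0,0,0,0,0],
)

```text
time: 17.15
tcp_pos: [0.5136, 0.2986, 0.0528]
ee_rot: [3.141, -0.0, 1.273]
force: [-0.2, 0.7, -1.0]
opening: 0.0488
grasp_force: 29.2
```

Emit:
servo_tool(
  travel=[
    [0,0,-0.03],
    [0,0,-0.06],
    [0,0,-0.09],
    [0,0,-0.12],
    [0,0,-0.14],
    [0,0,-0.15],
    [0,0,-0.15],
    [0,0,-0.15],
  ],
  roll=[0,0,0,0,0,0,0,0],
)

```text
time: 17.82
tcp_pos: [0.5134, 0.2985, 0.0469]
ee_rot: [3.141, -0.0, 1.273]
force: [-1.5, -0.7, 4.7]
opening: 0.0488
grasp_force: 29.2
```

Contact; releasing and rising.

Emit:
servo_tool(
  travel=[
    [0,0,0],
    [0,0,0],
    [0,0,0],
    [0,0,0],
    [0,0,0],
    [0,0,0],
  ],
  roll=[0,0,0,0,0,0],
  hand=64,
)

```text
time: 18.32
tcp_pos: [0.5134, 0.2985, 0.0465]
ee_rot: [3.142, 0.0, 1.273]
force: [0.2, -0.2, 0.8]
opening: 0.0641
grasp_force: 0.0
```

Emit:
servo_tool(
  travel=[
    [0,0,0.2],
    [0,0,0.5],
    [0,0,1],
    [0,0,1.6],
    [0,0,2.2],
    [0,0,2.7],
    [0,0,3.2],
    [0,-0.5,3.7],
    [0,-1,4],
    [0,-1.5,4],
    [0,-2,4],
    [0,-2,4],
  ],
  roll=[0,0,0,0,0,0,0,0,0,0,0,0],
)

```text
time: 19.32
tcp_pos: [0.5139, 0.2132, 0.2084]
ee_rot: [3.139, 0.002, 1.266]
force: [0.2, -1.8, 0.1]
opening: 0.0638
grasp_force: 0.0
```

```bash
python3 - <<'E'
from h import *
im=get_image("top");o=get_obs();print(o["tcp_pos"],o["opening"],o["force"])
for r in find("top",im,"purple",.064): print(*r)
im=get_image("scene")
for r in find("scene",im,"purple",.064): print(*r)
cv2.imwrite("pics/s3.png",cv2.cvtColor(im,cv2.COLOR_RGB2BGR))
E
```

```text
[0.51383561 0.21595649 0.20800766] 0.06374984635570714 [0.39251342 0.87805945 0.66521695]
[460. 267.] [ 465.7 -277.7] [49.  48.2] 10.9
[463. 284.] [518.8 295.9] [49.7 54.4] 78.9
[219. 154.] [ 472.5 -276.2] [55.2 51.8] 12.2
[ 8. 11.] [  297.  -1238.4] [144.8  34.4] 62.9
```

View pics/s3.png

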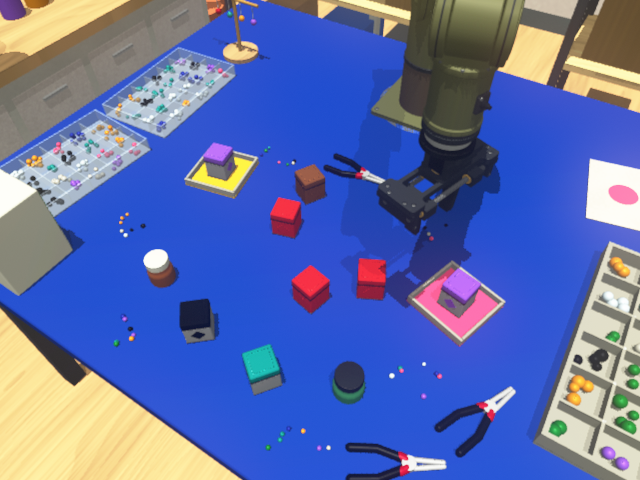

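Both tins stand upright and centred in their trays: the heavy one in yellow at (219,160), the light one in pink at (459,292). The robot is clear.

```bash
python3 -c "from station import *;print(job_done())"
```

```text
the job is handed in; nothing more can be done
None
```

The job is handed in, with no verdict shown: the heavy purple tin (about 4.8 N) stands upright in the yellow tray and the light one (about 1 N) upright in the pink tray, after about 19 s of the 56 s allowed.

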